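# Nest the sampling pans with handles fanned

## Robot

A 7-joint arm with a two-finger parallel gripper is mounted at the origin on the work surface. World frame = base frame: x ahead of the robot, y to its left, z up, the work surface at z = 0. Lengths are in m, angles in rad, forces in N, time in s.
With the tool pointing down it reaches from about 0.425 to 0.925 m from the base axis. Payload 6.8 kg.
Tool frame: the origin (TCP) lies on the front face of the gripper's body, between the roots of the fingers; the fingertips stand 73 mm ahead of it and the grasp point (between the pads) lies 54 mm ahead of it (env.nose_length is the distance from the TCP to the fingertips, in m); z points along the fingers, y is the direction in which the jaws open and shut (so a half turn about z gives the same grasp; the last joint's range is limited). The gripper opens to 85 mm and grips with 20 to 120 N. Pads are 22 mm wide; open, the fingers measure 114 mm over their backs; the gripper's body (76 mm by 85 mm) begins 54 mm behind the grasp point. The pads swing forward as they close: fully open they stand 13 mm farther back than shut.
Start: joints at [1.21, 0.477, 0.022, 1.555, -0.011, 1.109, -0.083], TCP at [0.169, -0.654, 0.304] pointing down, gripper open.
Joint ranges: [-2.96, 2.96], [-0.34, 2.1], [-1.41, 1.46], [0.24, 2.44], [-1.37, 4.51], [0.17, 1.92], [-2.96, 2.96]. Speed limits (rad/s): [2.39, 2.39, 3.14, 3.14, 3.14, 3.14, 3.14].

## Interface

Orientations are given as a unit quaternion [w, x, y, z].
In Python, from cell import env, kin, camera, calibration, job gives the robot as it stands. The module is installed in compiled form; this text tells all that it offers. Calls block until the motion is done:
- env.reach(position, orientation): joint-space move of the TCP to a pose.
- env.movel(position, velocity=0.15, rot=None, stop_force=None): straight line of the TCP; rot=None keeps the orientation; velocity is the mean speed in m/s. With stop_force (N) it stops when the force on the tool has changed by that much, and returns True; else False.
- env.goto_joints(angles): joint-space move.
- env.grip(opening, f_grip=None): finger opening in m; f_grip is the grip in N (None keeps the last); returns when the fingers have stopped.
- env.dwell(seconds).
- kin.inverse_kinematics(position, orientation): joint angles nearest the present ones, or None.
- env.get_state(): the state.
- camera(name): name is "side" or "top"; returns (picture, depth): 400x640x3 uint8, blue, green, red; 400x640 float32, m along the optical axis (not along the pixel's ray), 0 where there is no reading.
- calibration(name): a dict with "fx", "fy", "cx", "cy" (pixels), "rvec" (rotation vector, rad) and "tvec" (3), from world to camera coordinates, as OpenCV has them. Camera axes: x right, y down, z forward; pixel columns grow to the right and rows downward; lengths in m; the calibration is good to about 2 mm. A picture is of the moment at which its call begins. calibration takes no time and is no camera call.
A pose or a line that the arm cannot do raises env.PlanningError and nothing moves.
- job.job_done(): hands the job in, once; it reports no verdict.
The state is a dict: "time": time; "qpos": joint angles; "joint_velocities": joint speeds; "joint_torque": joint torques, N m; "tcp_pos": TCP position; "orientation": TCP orientation; "force": force on the tool from outside, world axes, zero at the start; "torque": the same for the moment, N m; "opening": finger opening in m.
Only numpy, scipy, OpenCV 4.12 (cv2) and the standard library are available. Lean on these libraries where they do the work, as an engineer would, in place of code of your own. Each camera call takes 0.05 s, during which the arm holds its last target.

## Task

Pack the three blue-handled steel sampling pans into one nest on the table: the medium pan flat on the bottom of the large one, the small pan flat on the bottom of the medium one. Fan the handles out to one side, either way round, each turned about 45 degrees on from the handle below it, so that no handle lies over another. Leave the orange-handled pan where it is; it belongs to another kit.

Things in the scene. Friction and masses are not known exactly. Their poses are not given: they have to be found in the camera images.
- large_pan: the large blue-handled round open steel pan, loose, upright on the table: 132 mm across the rim, 116 mm across the flat bottom, 36 mm high, bottom 4 mm thick. Origin: centre of its underside; z up, x from the axis out along its one level handle. Handle grip 16 mm wide and high, middle at rim height, from 70 to 120 mm from the axis. The lowest of the nest.
- medium_pan: the medium blue-handled round open steel pan, loose, upright on the table: 102 mm across the rim, 88 mm across the flat bottom, 44 mm high, bottom 4 mm thick. Origin: centre of its underside; z up, x from the axis out along its one level handle. Handle grip 16 mm wide and high, middle at rim height, from 70 to 120 mm from the axis. Sits 4 mm up in the large pan, 11 mm play all round. 120 to 190 g.
- small_pan: the small blue-handled round open steel pan, loose, upright on the table: 74 mm across the rim, 62 mm across the flat bottom, 52 mm high, bottom 4 mm thick. Origin: centre of its underside; z up, x from the axis out along its one level handle. Handle grip 16 mm wide and high, middle at rim height, from 70 to 120 mm from the axis. Sits 4 mm up in the medium pan, 10 mm play all round. 80 to 125 g.
- orange_pan: the orange-handled round open steel pan, loose, upright on the table: 88 mm across the rim, 74 mm across the flat bottom, 48 mm high, bottom 4 mm thick. Origin: centre of its underside; z up, x from the axis out along its one level handle. Handle grip 16 mm wide and high, middle at rim height, from 70 to 120 mm from the axis. Not part of the set: leave it alone.
- large_grip (a point): middle of the large pan's blue grip: 92 mm out from the pan's axis along x, 36 mm above its underside; axes as the pan's. The grip is 50 mm long along x, 16 mm wide and high; a thin strap (12 mm wide, 4 mm thick, 2 mm below rim level) joins it to the rim
- medium_grip (a point): middle of the medium pan's blue grip: 92 mm out from the pan's axis along x, 44 mm above its underside; axes as the pan's. The grip is 50 mm long along x, 16 mm wide and high; a thin strap (12 mm wide, 4 mm thick, 2 mm below rim level) joins it to the rim
- small_grip (a point): middle of the small pan's blue grip: 92 mm out from the pan's axis along x, 52 mm above its underside; axes as the pan's. The grip is 50 mm long along x, 16 mm wide and high; a thin strap (12 mm wide, 4 mm thick, 2 mm below rim level) joins it to the rim
There are look-alikes about, which are no part of the job. What is shaped like the medium_pan but yellow is not meant. What is shaped like the small_pan but purple is not meant.

How it is judged:
At the end, for the whole second after the job is handed in: Medium in large and small in medium: centred within 18 mm, underside 0 to 10 mm above that below, upright within 8 degrees, at rest, large on the table. Grip points 36 to 105 mm apart from pan to pan (45 degrees is 70), small to large over 75. Orange pan within 20 mm of its start (horizontal distance between medium_pan and large_pan below 0.018 m and z of medium_pan in the frame of large_pan between 0 and 0.01 m and horizontal distance between small_pan and medium_pan below 0.018 m and z of small_pan in the frame of medium_pan between 0 and 0.01 m and angle between each of large_pan, medium_pan, small_pan's own z axis and vertical below 0.14 rad and linear speed of each of large_pan, medium_pan, small_pan below 0.02 m/s and height (world z) of large_pan below 0.006 m and horizontal distance between medium_grip and large_grip between 0.036 and 0.105 m and horizontal distance between small_grip and medium_grip between 0.036 and 0.105 m and horizontal distance between small_grip and large_grip above 0.075 m and distance of orange_pan from where it was at the start of the episode below 0.02 m); the robot touches nothing.
It fails at once if the orange-handled pan is pushed or lifted from its place by more than 20 mm (distance of orange_pan from where it was at the start of the episode above 0.02 m).
It also fails if it takes over 67 s, if anything falls off the work surface, if the arm or the gripper's body presses on something with over 40 N, if the wrist force passes 120 N, or if a joint passes its speed limit or range.

## Working session

There is one attempt and no reset: what is moved stays moved. The work goes in short steps, each a Python script; the robot and the scene stay as the last script left them, time stands still between calls to the robot, and variables do not carry over. Pictures are saved under pics/ and viewed, and the job is handed in when it is done.

```bash
mkdir -p pics; python3 - <<'E'
from cell import env,camera,calibration
import cv2,numpy as np
for n in("top","side"):
    p,d=camera(n); cv2.imwrite(f"pics/{n}0.png",p); np.save(f"pics/{n}0.npy",d); c=calibration(n)
    print(n,{k:np.round(v,4).tolist() for k,v in c.items()})
s=env.get_state();print(s["time"],s["tcp_pos"],s["orientation"],s["opening"])
E
```

```text
top {'fx': 453.4828, 'fy': 453.4828, 'cx': 323.0352, 'cy': 203.6657, 'rvec': [2.1468, -2.2064, 0.0864], 'tvec': [0.0139, 0.4667, 1.1642]}
side {'fx': 413.2431, 'fy': 413.2431, 'cx': 314.9712, 'cy': 195.1156, 'rvec': [0.4276, -2.6141, 1.3662], 'tvec': [0.4427, 0.129, 0.9177]}
0.1 [ 0.16869803 -0.65316046  0.30301538] [-7.87381025e-04  9.92020256e-01  1.26076008e-01 -1.80136426e-04] 0.08560518581398331
```

View pics/top0.png

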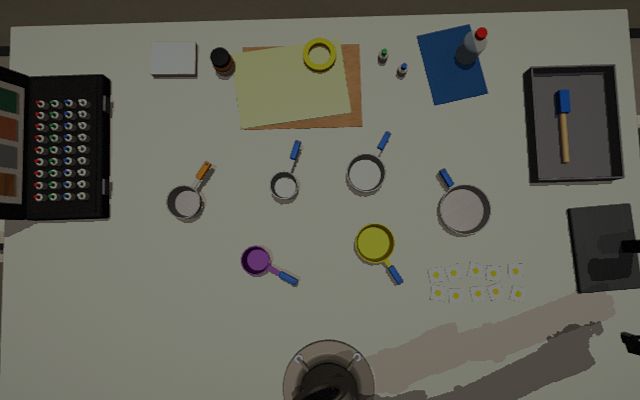

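View pics/side0.png

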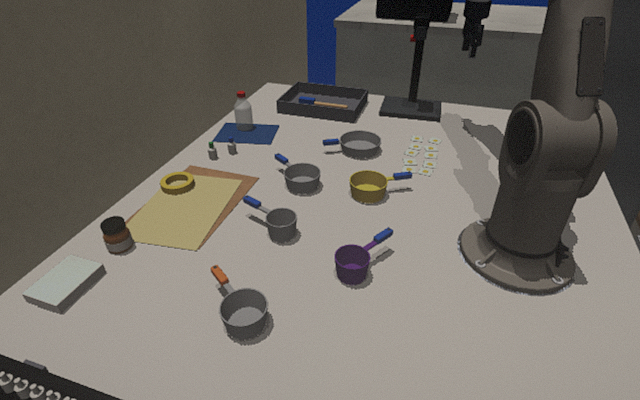

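The top picture has robot +x up and −y to the right.

Candidates for each pan (top pixel):
- **Large:** steel/blue at (464,210).
- **Medium:** steel/blue at (366,174). The yellow look-alike with a blue grip is at (375,243).
- **Small:** steel/blue at (285,186). The purple look-alike with a blue grip is at (257,260), and the orange-handled steel pan at (186,202).

I choose the three steel pans with blue grips.

```bash
cat > h.py <<'E'
import cv2,numpy as np
from cell import env,kin,camera,calibration,job
def cam(n):
    c=calibration(n);R=cv2.Rodrigues(np.array(c["rvec"],float))[0];return c,R,np.array(c["tvec"],float).ravel()
def ray(n,px,z):
    c,R,t=cam(n);px=np.atleast_2d(px).astype(float)
    d=np.c_[(px[:,0]-c["cx"])/c["fx"],(px[:,1]-c["cy"])/c["fy"],np.ones(len(px))]@R
    o=-R.T@t; return o+d*((z-o[2])/d[:,2])[:,None]
def cloud(n,dep):
    c,R,t=cam(n);v,u=np.mgrid[:dep.shape[0],:dep.shape[1]]
    P=np.dstack([(u-c["cx"])/c["fx"]*dep,(v-c["cy"])/c["fy"]*dep,dep])
    return (P-t)@R
def blue(p):
    h=cv2.cvtColor(p,cv2.COLOR_BGR2HSV);return cv2.inRange(h,(100,150,60),(125,255,255))
def orange(p):
    h=cv2.cvtColor(p,cv2.COLOR_BGR2HSV);return cv2.inRange(h,(6,150,90),(17,255,255))
def comps(m,lo=30):
    n,l,s,c=cv2.connectedComponentsWithStats(m);return [(c[i],s[i,4],l==i) for i in range(1,n) if s[i,4]>=lo]
def circ(xy):
    A=np.c_[2*xy,np.ones(len(xy))];s=np.linalg.lstsq(A,(xy**2).sum(1),rcond=None)[0];return s[:2],np.sqrt(s[2]+s[:2]@s[:2])
E
cat > m.py <<'E'
from h import *
import sys
p,d=camera("top");cv2.imwrite(f"pics/{sys.argv[1]}.png",p)
W=cloud("top",d)
for nm,px,H,R0 in(("large",(464,210),.036,.066),("medium",(366,174),.044,.051),("small",(285,186),.052,.037),("orange",(186,202),.048,.044)):
    c0=ray("top",px,H)[0,:2]
    near=np.hypot(W[...,0]-c0[0],W[...,1]-c0[1])<R0+.012
    m=near&(W[...,2]>H-.012)&(d>0)
    xy=W[m][:,:2]
    # rim: outer pixels by ray onto rim height
    cs=max(cv2.findContours(m.astype(np.uint8),cv2.RETR_EXTERNAL,cv2.CHAIN_APPROX_NONE)[0],key=len)[:,0]
    q=ray("top",cs,H)[:,:2]
    for _ in range(4):
        c,r=circ(q);e=abs(np.hypot(*(q-c).T)-r);q=q[e<max(.003,1.5*np.median(e))]
    g=[(k,a,l) for k,a,l in comps(orange(p) if nm=="orange" else blue(p),20) if abs(np.linalg.norm(ray("top",k,H+.006)[0,:2]-c)-.094)<.02]
    print(nm,"rim",c.round(4),"r",r.round(4),"npts",len(q),"topz",np.percentile(W[m][:,2],90).round(4))
    for k,a,l in g:
        gp=ray("top",k,H+.006)[0,:2]; v=gp-c
        print("  grip px",k.round(1),a,"xy",gp.round(4),"dist",np.linalg.norm(v).round(4),"deg",np.degrees(np.arctan2(v[1],v[0])).round(1),"z",np.median(W[l][:,2]).round(4),"reach",np.linalg.norm(gp).round(3))
E
python3 m.py top1; python3 -c "
import cv2;p=cv2.imread('pics/top1.png');cv2.imwrite('pics/crop1.png',cv2.resize(p[120:300,150:510],None,fx=2.2,fy=2.2,interpolation=cv2.INTER_CUBIC))"
```

```text
large rim [ 0.4425 -0.3652] r 0.0645 npts 134 topz 0.0384
  grip px [446.6 177.7] 92 xy [ 0.5233 -0.3182] dist 0.0935 deg 30.2 z 0.0425 reach 0.612
medium rim [ 0.5435 -0.1123] r 0.0495 npts 107 topz 0.0454
  grip px [383.6 140.5] 92 xy [ 0.6229 -0.159 ] dist 0.0921 deg -30.5 z 0.0512 reach 0.643
small rim [0.5162 0.0998] r 0.0355 npts 79 topz 0.0541
  grip px [294.8 150.2] 95 xy [0.6025 0.0693] dist 0.0916 deg -19.4 z 0.0597 reach 0.607
orange rim [0.4813 0.3572] r 0.0433 npts 78 topz 0.0498
  grip px [203.2 169.6] 49 xy [0.5598 0.3045] dist 0.0946 deg -33.9 z 0.0556 reach 0.637
```

View pics/crop1.png

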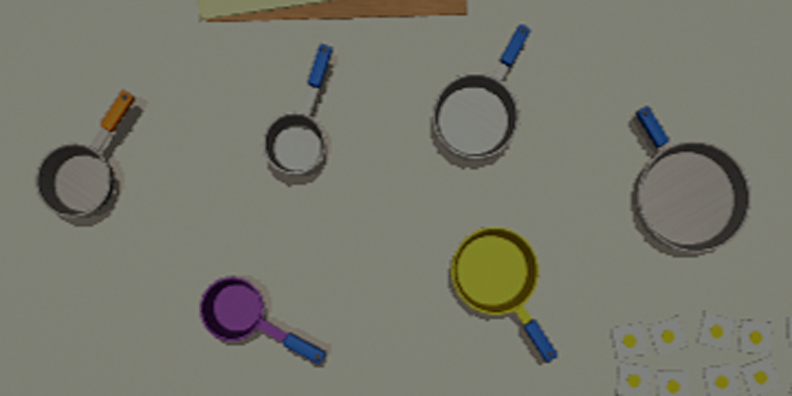

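All the measured sizes match the description. Rim heights are 38, 45 and 54 mm, radii are within 1.5 mm, and grips sit 92–94 mm from the axes. I'll leave the large pan in place (handle at 30°), put the medium at −15° and the small at −60°. Medium first.

```bash
cat >> h.py <<'E'
def Q(deg):
    a=np.radians(deg)/2;return np.array([0,np.cos(a),np.sin(a),0])
def st(tag=""):
    s=env.get_state();print(tag,"t",round(s["time"],2),"tcp",s["tcp_pos"].round(4),"open",round(s["opening"],4),"F",np.round(s["force"],1),"q7",round(s["qpos"][6],2))
def pick(g,deg,H):
    env.grip(.05)
    env.reach([g[0],g[1],H+.054+.06],Q(deg)); st("above")
    print(env.movel([g[0],g[1],H+.054],.08,stop_force=15)); 
    env.grip(0.0,f_grip=100); st("gripped")
    env.movel([g[0],g[1],H+.054+.14],.12); env.dwell(.2); st("lifted")
E
python3 - <<'E'
from h import *
for d in(-30.5,-15,-19.4,-60):
  for f in(0,180):
    q=kin.inverse_kinematics([.53,-.389 if d in(-15,-60) else 0,.2],Q(d+f));print(d,f,None if q is None else np.round(q,2))
pick([.6229,-.159],-30.5,.044)
p,d=camera("side");cv2.imwrite("pics/s2.png",p[60:300,200:520].repeat(2,0).repeat(2,1))
p,d=camera("top");cv2.imwrite("pics/t2.png",p)
E
```

```text
-30.5 0 [ 0.18  0.4  -0.37  1.98  0.2   0.8  -2.4 ]
-30.5 180 [ 0.49  0.48 -0.77  1.96  0.43  0.87  0.54]
-15 0 [ 0.54  0.55  0.    1.69 -0.    0.9  -1.29]
-15 180 [ 0.95  0.62 -0.59  1.66  0.4   0.98  1.53]
-19.4 0 [ 0.24  0.4  -0.43  1.97  0.23  0.81 -2.24]
-19.4 180 [ 0.51  0.49 -0.79  1.96  0.45  0.88  0.72]
-60 0 [ 0.41  0.56  0.17  1.7  -0.12  0.9  -1.98]
-60 180 [ 0.85  0.59 -0.45  1.66  0.3   0.95  0.82]
above t 3.03 tcp [ 0.6227 -0.1603  0.1582] open 0.0498 F [-0.1 -0.5 -0.1] q7 -1.98
False
gripped t 4.34 tcp [ 0.6233 -0.1591  0.0986] open 0.0143 F [ 0.1 -0.2  3.8] q7 -1.99
lifted t 5.86 tcp [ 0.6227 -0.159   0.2373] open 0.014 F [-0.7  0.  -2. ] q7 -1.98
```

View pics/s2.png

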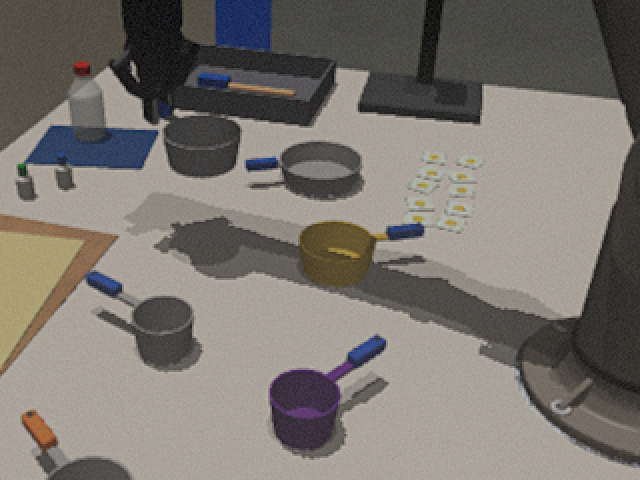

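View pics/t2.png

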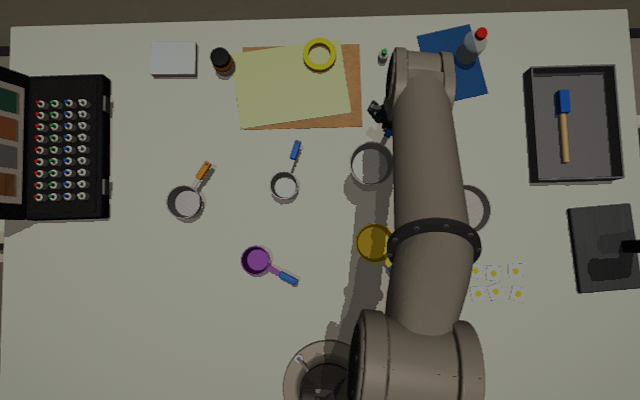

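The medium pan hangs from its grip, at about (372,165) in the top view, and looks nearly level. I'll measure its pose in the hand from depth.

```bash
cat >> h.py <<'E'
def held(c0,zmin,R0,H):
    p,d=camera("top");W=cloud("top",d)
    n=(np.hypot(W[...,0]-c0[0],W[...,1]-c0[1])<R0+.015)&(d>0)&(W[...,2]>zmin)&(W[...,2]<zmin+.09)
    hsv=cv2.cvtColor(p,cv2.COLOR_BGR2HSV)
    P=W[n]; # floor = low points, central
    f=P[np.hypot(P[:,0]-c0[0],P[:,1]-c0[1])<R0*.5]; A=np.c_[f[:,:2]-c0,np.ones(len(f))]
    k=np.linalg.lstsq(A,f[:,2],rcond=None)[0]
    print("floor n",len(f),"z",k[2].round(4),"slope deg",np.degrees(k[:2]).round(1))
    zr=k[2]-.004+H
    m=n&(W[...,2]>zr-.012)
    cs=max(cv2.findContours(m.astype(np.uint8),cv2.RETR_EXTERNAL,cv2.CHAIN_APPROX_NONE)[0],key=len)[:,0]
    q=ray("top",cs,zr)[:,:2]
    for _ in range(4):
        c,r=circ(q);e=abs(np.hypot(*(q-c).T)-r);q=q[e<max(.003,1.5*np.median(e))]
    print("rim",c.round(4),r.round(4),len(q));return c
E
python3 - <<'E'
from h import *
held(np.array([.5435,-.1123]),.12,.051,.044)
E
```

```text
floor n 364 z 0.1424 slope deg [-0.3 -0.2]
rim [ 0.5435 -0.1124] 0.0498 99
```

The pan is level in the grip and has not slipped. Now I'll place it in the large pan.

```bash
cat >> h.py <<'E'
def place(c,tcp,deg,deg2,target,zlow,hov=.1):
    a=np.radians(deg2-deg);M=np.array([[np.cos(a),-np.sin(a)],[np.sin(a),np.cos(a)]])
    t=np.array(target)-M@(np.array(c)-np.array(tcp)[:2]);print("tcp target",t.round(4))
    env.reach([*t,zlow+hov],Q(deg2));st("hover")
    print("stop",env.movel([*t,zlow],.06,stop_force=6));st("down")
    env.grip(.045);env.dwell(.2)
    env.movel([*t,zlow+.12],.15);st("up")
E
python3 - <<'E'
from h import *
s=env.get_state()
place([.5435,-.1124],s["tcp_pos"],-30.5,-15,[.4425,-.3652],.0986+.0045)
env.reach([.6025,.0693,.052+.054+.08],Q(-19.4));st()
p,d=camera("top");cv2.imwrite("pics/t3.png",p)
p,d=camera("side");cv2.imwrite("pics/s3.png",p)
E
```

```text
tcp target [ 0.5314 -0.3889]
hover t 6.99 tcp [ 0.5327 -0.3872  0.2033] open 0.0141 F [ 0.1  0.5 -1. ] q7 -1.33
stop False
down t 8.81 tcp [ 0.5316 -0.389   0.1035] open 0.0144 F [ 0.8  0.1 -1.3] q7 -1.34
up t 10.36 tcp [ 0.5308 -0.3885  0.222 ] open 0.045 F [-0.5  0.9  0.5] q7 -1.33
 t 12.06 tcp [0.6028 0.0675 0.186 ] open 0.045 F [ 0.4 -0.1 -1.1] q7 -2.21
```

View pics/t3.png

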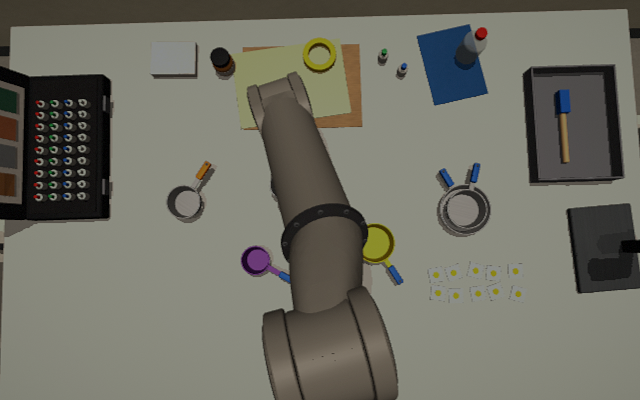

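View pics/s3.png

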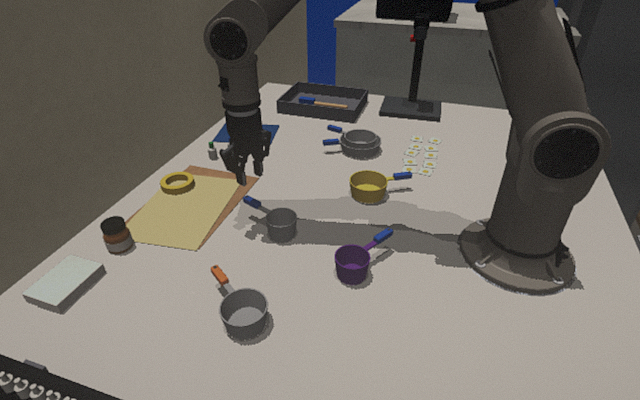

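The medium pan sits inside the large one at about (464,209), with its handle at (475,172) and the large handle at (446,178). I'll measure the nest, then pick the small pan.

```bash
python3 - <<'E'
from h import *
c=held(np.array([.4425,-.3652]),.0,.051,.044)
p,d=camera("top")
for k,a,l in comps(blue(p),20):
    g=ray("top",k,.05)[0,:2]
    if np.linalg.norm(g-c)<.13:
        v=g-c;print(k,g.round(4),np.linalg.norm(v).round(4),np.degrees(np.arctan2(v[1],v[0])).round(1))
pick([.6025,.0693],-19.4,.052)
p,d=camera("side");cv2.imwrite("pics/s4.png",p[60:300,150:470].repeat(2,0).repeat(2,1))
p,d=camera("top");cv2.imwrite("pics/t4.png",p[100:300,180:440].repeat(2,0).repeat(2,1))
E
```

```text
floor n 301 z 0.008 slope deg [0.2 0.3]
rim [ 0.4431 -0.3649] 0.0502 76
[474.78 172.61] [ 0.5332 -0.3884] 0.0932 -14.6
[446.59574468 177.76595745] [ 0.522  -0.3159] 0.0928 31.8
above t 12.73 tcp [0.6016 0.0691 0.1651] open 0.0498 F [ 0.2  0.6 -1. ] q7 -2.21
False
gripped t 14.04 tcp [0.6029 0.0694 0.1065] open 0.0142 F [ 0.6 -0.2  2.8] q7 -2.23
lifted t 15.56 tcp [0.6022 0.0693 0.2453] open 0.0142 F [ 0.2  0.  -1.4] q7 -2.19
```

View pics/s4.png

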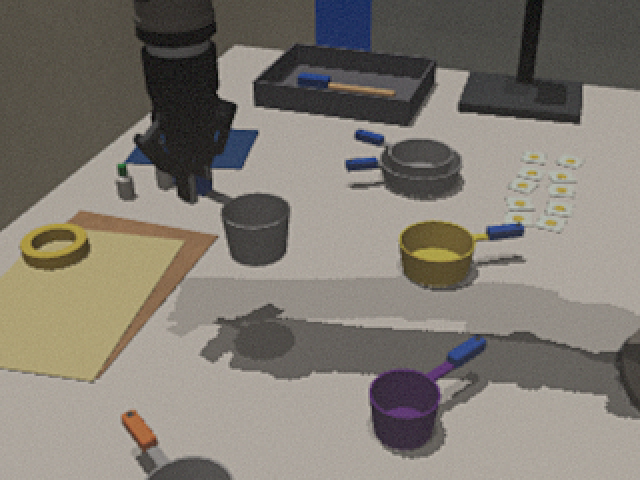

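View pics/t4.png

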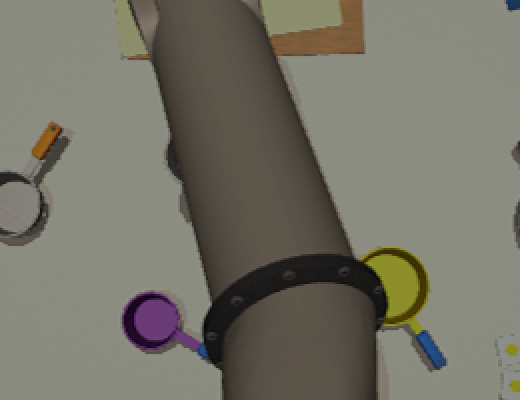

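The small pan is held level, at about (256,228) in the side crop, and the nest is level and concentric. Placing the small pan.

```bash
python3 - <<'E'
from h import *
s=env.get_state()
place([.5162,.0998],s["tcp_pos"],-19.4,-60,[.4431,-.3649],.1065+.0085)
env.reach([.62,.0,.3],Q(-15));st()
p,d=camera("top");cv2.imwrite("pics/t5.png",p)
q,_=camera("side");cv2.imwrite("pics/s5.png",q[100:220,270:470].repeat(3,0).repeat(3,1))
c=held(np.array([.4431,-.3649]),.0,.037,.052)
for k,a,l in comps(blue(p),20):
    g=ray("top",k,.055)[0,:2]
    if np.linalg.norm(g-c)<.13:
        v=g-c;print(k,g.round(4),np.linalg.norm(v).round(4),np.degrees(np.arctan2(v[1],v[0])).round(1))
for k,a,l in comps(orange(p),20): print("orange",k,a)
E
```

```text
tcp target [ 0.4887 -0.4441]
hover t 17.57 tcp [ 0.4902 -0.4424  0.215 ] open 0.0144 F [ 0.   0.3 -2.2] q7 -1.9
stop False
down t 19.38 tcp [ 0.4888 -0.4443  0.1154] open 0.0143 F [ 0.5 -0.9 -1.4] q7 -1.89
up t 20.93 tcp [ 0.4883 -0.4437  0.234 ] open 0.0447 F [1.3 0.1 0. ] q7 -1.9
 t 22.64 tcp [ 0.62   -0.0022  0.2997] open 0.0452 F [ 0.3 -0.2  1.2] q7 -1.97
floor n 154 z 0.0118 slope deg [-0.2 -1. ]
rim [ 0.4463 -0.3658] 0.0386 50
[474.81188119 172.54455446] [ 0.5327 -0.3868] 0.0889 -13.7
[446.58947368 177.81052632] [ 0.5212 -0.3146] 0.0907 34.4
[499.71717172 188.43434343] [ 0.4903 -0.4476] 0.0929 -61.7
orange [203.40816327 169.44897959] 49
```

View pics/t5.png

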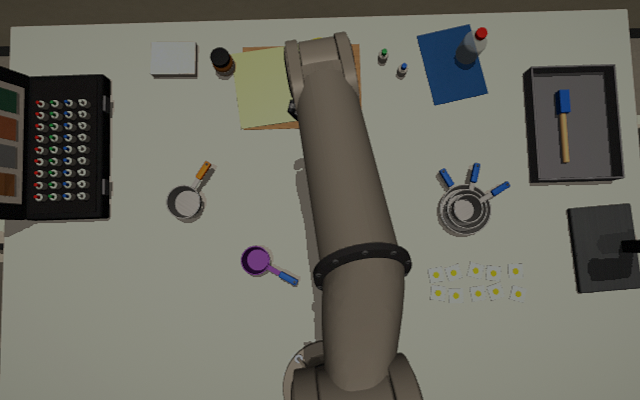

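View pics/s5.png

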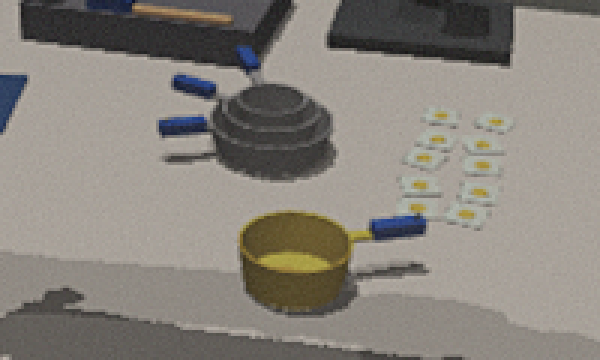

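Three pans are nested at (464,208) with the handles fanned at (447,178), (475,173) and (500,188). The small pan's floor measures 11.8 mm (12 expected), and the grips are about 73, 74 and 136 mm apart. The orange grip is at the same pixel as before, so I'll hand in.

```bash
python3 - <<'E'
from h import *
job.job_done();st()
E
```

```text
the job is handed in; nothing more can be done
the job is handed in; nothing more can be done
```

The three blue-handled pans are nested and the job is handed in, at about 23 s of the 67 s allowed. I left the large pan where it stood. I lifted the medium pan by its grip and set it in the large one, with its handle about 45° on from the large pan's. Then I set the small pan in the medium one, another 45° or so on.

**Last checks:**
- **Heights:** the medium and small pan floors measured 8.0 and 11.8 mm above the table (8 and 12 expected), both level within about 1°.
- **Centring:** the small pan is about 3 mm off centre in the medium, and the medium under 1 mm off in the large. The small pan's rim fit is rougher than the others: it read 38.6 mm radius against a true 37, because the other rims are so close.
- **Handles:** the grips are about 73 mm (large to medium), 74 mm (medium to small) and 136 mm (large to small) apart, with no handle over another.
- **Orange pan:** it stayed where it was; its grip showed at the same place in the picture, within 0.3 pixel.

No check failed. The gripper was open and clear of everything at the end.

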